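# Put the chuck key away and stack the hardware trays

## Task

Clear up the drill hardware: lay the chuck key flat in the larger compartment of the lower tray (the one without a handle), then lift the tray with the handle and lower it onto the lower tray so that all four corner lugs drop into the corner sockets and it sits fully home and level. Set the tray down, do not let it drop, leave the lower tray standing flat on the panel, and leave the red box, brace, peg pot and depth gauge where they are.

Things in the scene. Friction and masses are not known exactly. Their poses are not given: they have to be found in the camera images.
- key_center (a point): Steel T-handle drill chuck key lying flat, 90 mm long, 74 mm across the T-bar, about 0.12 kg, any heading. The point is at mid-length on the axis of the round shaft, 7 mm above what it lies on. x runs along the shaft (11 mm thick, plain from x = -29 to +22 mm) towards the toothed gear (14 mm thick); the T-bar (8 mm thick, ball ends 14 mm) lies along y at x = -37 mm.
- lower_rim (a point): Centre of the open top, in the rim plane, of the lower tray: loose, grey plastic, no handle, 200 mm (x) by 140 mm (y), 60 mm high, walls and floor 4 mm, about 0.6 kg, standing on the 3 mm panel; z up. A cross wall, 4 mm thick and 40 mm high, at x = +50 mm splits it into a large compartment (towards -x) and a small one (towards +x) holding a few dowels.
- lower_socket (a point): Mouth centre, in the rim plane, of one of the lower tray's four square corner sockets: 16 x 16 mm, 14 mm deep, open upwards, at x = +-88 mm, y = +-58 mm from the tray's centre; this is the one at +88, +58. Each is in a post 24 x 24 mm filling the tray's inside corner.
- lower_bay (a point): Middle of the large compartment of the lower tray, on its floor, 56 mm below the rim, 24 mm towards -x from the tray's centre; axes as the lower tray's. The compartment is 144 mm along x, 132 mm along y (92 mm between the corner posts, in the 20 mm next to its -x end wall).
- upper_handle (a point): Centre of the carrying-handle bar of the upper tray: loose, grey plastic, empty, same 200 mm (x) by 140 mm (y) outline, about 0.5 kg. The bar is 110 mm long along x, 18 mm thick along y and 20 mm high, on two posts 14 mm wide at x = +-48 mm, with 24 mm of free space under it; the tray's walls end 34 mm below the point. Home, the point is 82 mm above the lower rim's centre.
- upper_lugs (a point): Centre of the upper tray at the level of its lug tips, 94 mm straight below the handle point. Four round tapered lugs, 12 mm long, 13 mm across at the root and 8 mm at the tip, at x = +-88 mm, y = +-58 mm, stand under the tray's flat underside; at first they rest on the panel. Either way round fits. Home, this point is 12 mm below the lower rim plane.
- lid_box: Bystander: red plastic snap-lid box, 70 x 110 x 36 mm high; origin at the centre of its underside.
- corner_brace: Bystander: L-shaped metal corner brace, 70 mm leg flat, 70 mm leg upright, 20 mm wide; origin under the middle of the flat leg.
- peg_pot: Bystander: turned wooden pot of shelf pegs, 72 mm across, 66 mm high (pegs reach 75 mm); origin at the centre of its underside.
- depth_gauge: Bystander: steel depth gauge lying flat, base 100 mm along own y, blade 110 mm along x (-25 to +85 mm), turning knob on top 28 mm high; origin under the middle of its base.
Mind the look-alikes: they are no part of the job. What is shaped like the part that bears key_center but green is not meant.

How it is judged:
By the outcome, as a careful person would: the job done as asked, in the order asked, and still so for the second after the job is handed in, with the robot touching nothing.
It also fails if it takes over 58 s, if anything falls off the work surface, if the arm or the gripper's body presses on something with over 40 N, if the wrist force passes 120 N, or if a joint passes its speed limit or range.

## Robot

A 6-joint arm with a two-finger parallel gripper is mounted at the origin on the work surface. World frame = base frame: x ahead of the robot, y to its left, z up, the work surface at z = 0. Lengths are in m, angles in rad, forces in N, time in s.
With the tool pointing down it reaches from about 0.35 to 0.975 m from the base axis. Payload 4.9 kg.
Tool frame: the origin (TCP) lies midway between the tips of the shut fingers; the grasp point (between the pads) lies 19 mm behind it; z points along the fingers, y is the line along which they close (so a half turn about z gives the same grasp; the last joint's range is limited). The gripper opens to 85 mm and grips with 20 to 120 N. Pads are 22 mm wide; open, the fingers measure 114 mm over their backs; the gripper's body (76 mm by 85 mm) begins 54 mm behind the grasp point. The pads swing forward as they close: fully open they stand 13 mm farther back than shut.
Start: joints at [-1.327, 0.053, 1.613, -0, 1.476, -0.119], TCP at [0.222, -0.584, 0.231] pointing down, gripper open.
Joint ranges: [-3.01, 3.01], [-1.01, 2.22], [0.06, 2.58], [-1.02, 4.17], [0.09, 2.62], [-3.14, 3.14]. Speed limits (rad/s): [2.57, 2.57, 3.14, 3.14, 3.14, 3.14].

## Interface

Orientations are given as [roll, pitch, yaw] about the fixed x, y, z axes, in that order (R = Rz(yaw) Ry(pitch) Rx(roll)).
In Python, from rig import state, snapshot, hand_in gives the robot as it stands.
- The arm moves only by the tool arm_command, never from a script. Its argument "plan" is a list of rows, each an object of numbers: "gripper": the closure in counts, from 0 (fully open) to 255 (shut); "tx", "ty", "tz": the shift along the tool's x, y, z in mm; "roll": the turn about the tool's z in rad. A call has 1 to 20 rows; each row shifts and turns the commanded pose from where the row before left it, along the tool's axes as they then stand; what a row does not reach is not made up. A row lasts 1/10 s, in which the tool goes at most 50 mm and 8.59 degrees, less where a joint would pass 70% of its speed; a pose out of reach is approached as far as the arm can. A call with a gripper value outside its range is refused whole. The fingers move at their own pace and stop on an object; "force" is the grip in N (left out, the last holds). Time passes only in rows, so rows that do not move let the fingers close. It gives the time, the measured TCP pose, the force, the opening and the grip force at its end, in the units of the state.
- state(): the state, without advancing time (a new reading comes with each control period).
- snapshot(name): name is "side" or "top"; returns a dict with "pixels" (420x560x3 uint8, red, green, blue), "mtx" (3x3 intrinsics, pixels), "k1" (the pictures are not rectified: a ray, as slopes to the right and down, at radius r is drawn at 1 + k1 r^2 times it, then the intrinsics apply), "cam_to_world" (4x4, takes a point from camera to world coordinates). Camera axes: x right, y down, z forward; pixel columns grow to the right and rows downward; lengths in m; the calibration is good to about 2 mm. A picture is of the moment at which its call begins. There is no depth.
- hand_in(): hands the job in; it is judged then, once.
The state is a dict: "time_s": time; "joint_positions": joint angles; "qvel": joint speeds; "joint_torque": joint torques, N m; "ee_pos": TCP position; "orientation": TCP orientation; "ft_force": force on the tool from outside, world axes, zero at the start; "wrist_torque": the same for the moment, N m; "gripper_width": finger opening in m; "gripper_force": force on a finger pad.
Only numpy, scipy, OpenCV 4.12 (cv2) and the standard library are available. Lean on these libraries where they do the work, as an engineer would, in place of code of your own. Each camera call takes 0.05 s, during which the arm holds its last target. There are 200 camera calls.

## Working session

There is one attempt and no reset: what is moved stays moved. The work goes in short steps, Python scripts to look and compute and a tool call to move; the robot and the scene stay as the last step left them, time stands still between calls to the robot, and variables do not carry over. Pictures are saved under pics/ and viewed, at most 10 in all, crops included, and the job is handed in when it is done.

Besides the shell and the picture viewer there is one more tool, called after "Emit:" by a JSON object that holds its "op" and its "data". arm_command: Moves the arm, as the interface text tells. Its arguments: {"type":"object","properties":{"plan":{"type":"array","items":{"type":"object","properties":{"gripper":{"type":"number"},"tx":{"type":"number"},"ty":{"type":"number"},"tz":{"type":"number"},"roll":{"type":"number"}}}},"force":{"type":"number"}},"required":["plan"]}

```bash
ls; mkdir -p pics; python3 - <<'E'
from rig import state,snapshot
import cv2,numpy as np
for n in("top","side"):
    s=snapshot(n);cv2.imwrite(f"pics/{n}0.png",s["pixels"][:,:,::-1]);print(n,s["mtx"].tolist(),s["k1"],np.round(s["cam_to_world"],4).tolist())
print(state())
E
```

```text
pics
top [[522.7762268507338, 0.0, 276.5503920533343], [0.0, 522.7762268507338, 209.06384052230877], [0.0, 0.0, 1.0]] 0.04261521192265355 [[0.0119, -0.9956, 0.0925, 0.4699], [-0.9995, -0.0145, -0.028, 0.0572], [0.0292, -0.0922, -0.9953, 1.1895], [0.0, 0.0, 0.0, 1.0]]
side [[511.10564393770414, 0.0, 280.63572780945356], [0.0, 511.10564393770414, 207.38159988118272], [0.0, 0.0, 1.0]] -0.06923702061567351 [[-0.9093, -0.2212, 0.3524, 0.1146], [-0.4159, 0.4556, -0.7871, 1.0496], [0.0136, -0.8623, -0.5063, 0.7612], [0.0, 0.0, 0.0, 1.0]]
{'time_s': 0.1, 'joint_positions': array([-1.32703070e+00,  5.33149468e-02,  1.61414021e+00,  3.80830506e-05,
        1.47604824e+00, -1.19000152e-01]), 'qvel': array([-0.00047645, -0.00282463, -0.00491914, -0.00122253, -0.00055826,
        0.00015625]), 'joint_torque': array([-5.05917924e-04, -3.94908714e+01, -3.71360779e+01, -1.72442378e-04,
        3.94756251e-03,  2.70200212e-05]), 'ee_pos': array([ 0.22166041, -0.58376468,  0.23018088]), 'orientation': array([-3.13969993e+00, -2.64479249e-04,  3.62761891e-01]), 'ft_force': array([ 0.98844337, -0.27023349, -0.38928178]), 'wrist_torque': array([ 0.01327609,  0.00608423, -0.00439736]), 'gripper_force': 0.0, 'gripper_width': 0.08520486137272691}
```

View pics/top0.png

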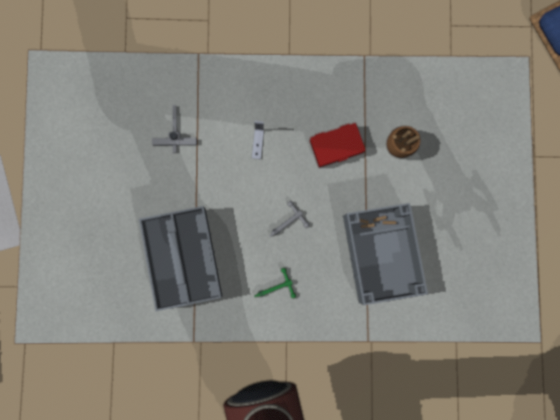

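View pics/side0.png

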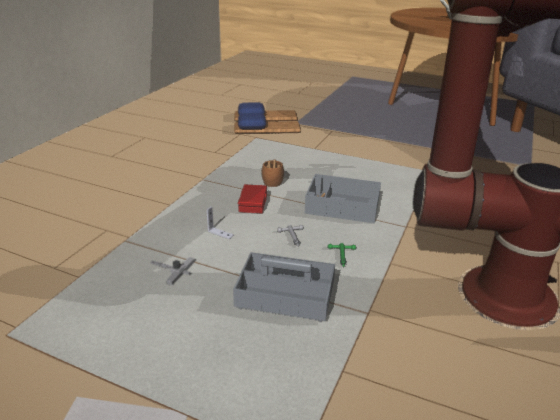

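The top view shows three candidates: the grey T-key at (290,218), the green look-alike at (278,285), and the steel depth gauge at (176,135). The grey T-key fits because it is steel, T-shaped and not green. The lower tray (sockets, dowels) is at (385,253) and the handle tray at (181,258). I'll confirm with enlarged crops.

```bash
cat > h.py <<'E'
import numpy as np,cv2
from rig import state,snapshot
def ray(s,uv):
    K,k=s["mtx"],s["k1"];d=(np.array(uv,float)-K[:2,2])/[K[0,0],K[1,1]];u=d.copy()
    for _ in range(20):u=d/(1+k*(u@u))
    T=s["cam_to_world"];return T[:3,3],T[:3,:3]@np.r_[u,1]
def plane(s,uv,z):
    o,d=ray(s,uv);return (o+d*(z-o[2])/d[2])[:2]
def proj(s,p):
    T=s["cam_to_world"];c=T[:3,:3].T@(np.array(p)-T[:3,3]);u=c[:2]/c[2];u=u*(1+s["k1"]*(u@u))
    return u*s["mtx"][0,0]+s["mtx"][:2,2]
def crop(s,u0,v0,w,h,k):
    im=cv2.resize(s["pixels"][v0:v0+h,u0:u0+w,::-1],None,fx=k,fy=k,interpolation=cv2.INTER_CUBIC)
    return cv2.convertScaleAbs(im,alpha=1.5)
E
python3 - <<'E'
from h import *
s=snapshot("top")
a=np.hstack([crop(s,130,195,100,130,4),crop(s,336,195,100,130,4)])[:, :800]
cv2.imwrite("pics/trays.png",a)
cv2.imwrite("pics/key.png",crop(s,245,190,80,60,10))
E
```

```text
(no output)
```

View pics/trays.png

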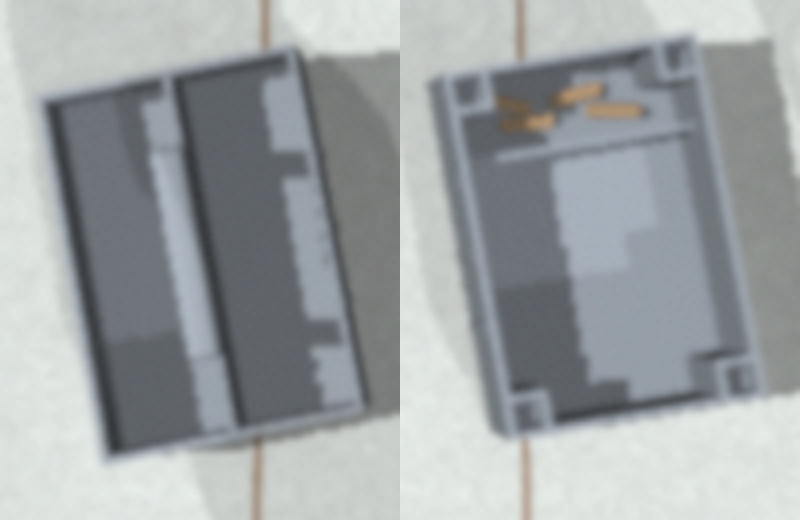

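View pics/key.png

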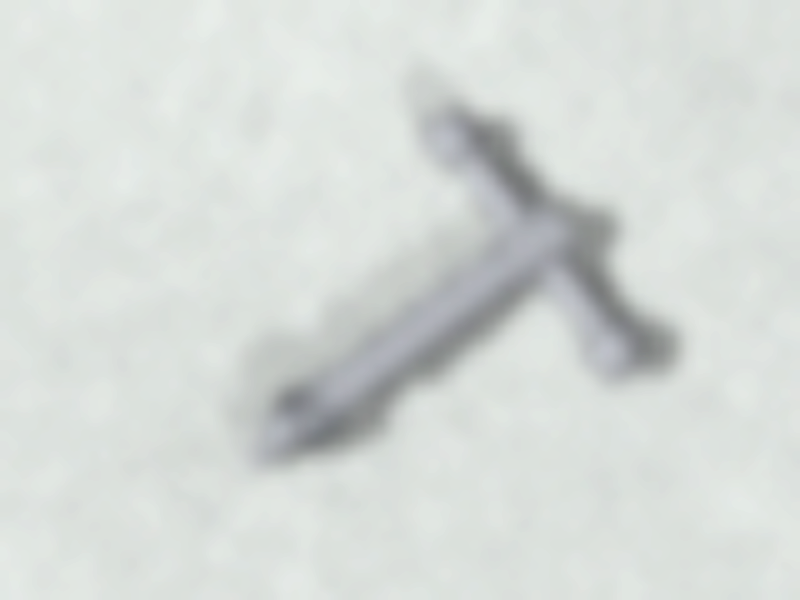

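The crops confirm it. The grey steel key has its shaft from gear (271,234) to T-bar (300,214), with ball ends at about (292,203) and (308,225). The lower tray's socket mouths and the handle tray's rim corners and bar are clearly visible. Next I'll measure them.

```bash
cat > m.py <<'E'
from h import *
s=snapshot("top")
def C(x,y,u0,v0,k):return ((x+.5)/k+u0-.5,(y+.5)/k+v0-.5)
g=plane(s,C(262,445,245,190,10),.01);b=plane(s,C(552,240,245,190,10),.01)
b1=plane(s,C(470,130,245,190,10),.01);b2=plane(s,C(635,350,245,190,10),.01)
print("key gear",g,"T",b,"len",np.linalg.norm(g-b),"bar",np.linalg.norm(b1-b2),"head",np.arctan2(*(g-b)[::-1]),"mid",b+(g-b)/np.linalg.norm(g-b)*.037, "barhead",np.arctan2(*(b1-b2)[::-1]))
def rect(P,z,lab):
    TL,TR,BR,BL=[plane(s,p,z) for p in P]
    print(lab,"c",(TL+TR+BR+BL)/4,"L",np.linalg.norm(TL-BL),np.linalg.norm(TR-BR),"W",np.linalg.norm(TL-TR),np.linalg.norm(BL-BR),"yaw",np.arctan2(*(TL+TR-BL-BR)[::-1]),np.arctan2(*(TL+BL-TR-BR)[::-1])-np.pi/2)
rect([C(x-400,y,336,195,4) for x,y in((468,95),(675,62),(738,380),(530,412))],.063,"lower sockets")
rect([C(x,y,130,195,4) for x,y in((42,100),(297,48),(366,405),(108,460))],.063,"upper rim")
print("handle",plane(s,C(155+14,148,130,195,4),.107),plane(s,C(186+14,355,130,195,4),.107),plane(s,C(184,252,130,195,4),.107))
E
python3 m.py
```

```text
key gear [0.522757   0.03641221] T [ 0.57010382 -0.02875682] len 0.08055261867567722 bar 0.06234016405937645 head 2.199102275529986 mid [0.54835614 0.00117708] barhead 0.6527010354950692
lower sockets c [ 0.48157579 -0.21231885] L 0.17247445997832175 0.17352183132200524 W 0.11451373493561871 0.11327468315842326 yaw 0.18737861472236308 0.1674158078185397
upper rim c [0.4678827  0.22894582] L 0.19385543941734637 0.19416453151094576 W 0.13808733835535716 0.1377832315404678 yaw 0.21506484216766455 0.2173637537834856
handle [0.52080081 0.24150779] [0.41558076 0.22250221] [0.46768315 0.23222893]
```

Emit:
{"op": "arm_command", "data": {"plan": [{"tx": 15,"ty": -13,"gripper": 0},{"tx": 31,"ty": -26},{"tx": 31,"ty": -26},{"tx": 31,"ty": -26},{"tx": 31,"ty": -26},{"tx": 31,"ty": -26},{"tx": 31,"ty": -26},{"tx": 31,"ty": -26},{"tx": 31,"ty": -26},{"tx": 31,"ty": -26},{"tx": 31,"ty": -26},{"tx": 31,"ty": -26},{"tx": 31,"ty": -26},{"tx": 31,"ty": -26},{"tx": 31,"ty": -26},{"tx": 31,"ty": -26},{"tx": 31,"ty": -26},{"tx": 2,"ty": -2},{},{}], "force": 40}}

```text
validation failed for argument at $.pl...
```

Emit:
{"op": "arm_command", "data": {"plan": [{"roll": -0.14,"tz": 8},{"roll": -0.14,"tz": 8},{"roll": -0.14,"tz": 8},{"roll": -0.14,"tz": 8},{"roll": -0.14,"tz": 8},{"roll": -0.14,"tz": 8},{"roll": -0.14,"tz": 8},{"roll": -0.14,"tz": 8},{"roll": -0.14,"tz": 8},{"roll": -0.14,"tz": 8},{"roll": -0.14,"tz": 8},{"roll": -0.14,"tz": 8},{"roll": -0.14,"tz": 8},{},{}]}}

```text
validation failed for argument at $.pl...
```

```bash
python3 - <<'E'
from h import *
s=snapshot("side");t=state();print(t["ee_pos"],t["orientation"],t["joint_positions"],t["ft_force"])
cv2.imwrite("pics/near1.png",cv2.resize(crop(s,230,150,160,120,5),None,fx=1,fy=1))
p=[proj(s,[.5484,.0012,.01]),proj(s,t["ee_pos"])]
print(p,[((q-[230,150]+.5)*5-.5) for q in p])
E
```

```text
[ 0.22174001 -0.58401396  0.23069625] [-3.14058406e+00 -9.47407887e-05  3.62806754e-01] [-1.32697452e+00  5.30405609e-02  1.61356239e+00 -2.57690519e-05
  1.47600241e+00 -1.18982546e-01] [-0.19429974 -0.91001597 -0.21067876]
[array([292.39929337, 235.27313988]), array([462.96740702, 108.86566423])] [array([313.99646686, 428.3656994 ]), array([1166.83703508, -203.67167885])]
```

View pics/near1.png

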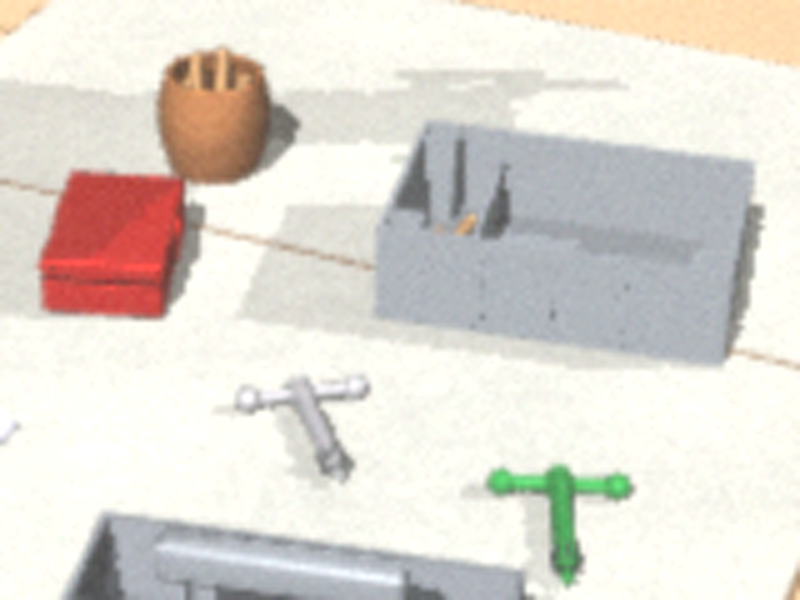

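The moves were refused (validation), so the arm is still at its start pose. The side crop shows the grey key's shaft from (302,392) to (345,465) in crop pixels. My estimate projects to (314,428), on the shaft within about 1 source pixel. I'll resend with full rows.

Emit:
{"op": "arm_command", "data": {"plan": [{"gripper": 0,"tx": 15,"ty": -13,"tz": 0,"roll": 0},{"gripper": 0,"tx": 31,"ty": -26,"tz": 0,"roll": 0},{"gripper": 0,"tx": 31,"ty": -26,"tz": 0,"roll": 0},{"gripper": 0,"tx": 31,"ty": -26,"tz": 0,"roll": 0},{"gripper": 0,"tx": 31,"ty": -26,"tz": 0,"roll": 0},{"gripper": 0,"tx": 31,"ty": -26,"tz": 0,"roll": 0},{"gripper": 0,"tx": 31,"ty": -26,"tz": 0,"roll": 0},{"gripper": 0,"tx": 31,"ty": -26,"tz": 0,"roll": 0},{"gripper": 0,"tx": 31,"ty": -26,"tz": 0,"roll": 0},{"gripper": 0,"tx": 31,"ty": -26,"tz": 0,"roll": 0},{"gripper": 0,"tx": 31,"ty": -26,"tz": 0,"roll": 0},{"gripper": 0,"tx": 31,"ty": -26,"tz": 0,"roll": 0},{"gripper": 0,"tx": 31,"ty": -26,"tz": 0,"roll": 0},{"gripper": 0,"tx": 31,"ty": -26,"tz": 0,"roll": 0},{"gripper": 0,"tx": 31,"ty": -26,"tz": 0,"roll": 0},{"gripper": 0,"tx": 31,"ty": -26,"tz": 0,"roll": 0},{"gripper": 0,"tx": 31,"ty": -26,"tz": 0,"roll": 0},{"gripper": 0,"tx": 2,"ty": -2,"tz": 0,"roll": 0}], "force": 40}}

```text
time_s: 2.05
ee_pos: [0.5495, 0.0042, 0.2311]
orientation: [-3.14, -0.001, 0.368]
ft_force: [0.5, -0.6, 0.7]
gripper_width: 0.0853
gripper_force: 0.0
```

Emit:
{"op": "arm_command", "data": {"plan": [{"gripper": 0,"tx": 0,"ty": 0,"tz": 8,"roll": -0.14},{"gripper": 0,"tx": 0,"ty": 0,"tz": 8,"roll": -0.14},{"gripper": 0,"tx": 0,"ty": 0,"tz": 8,"roll": -0.14},{"gripper": 0,"tx": 0,"ty": 0,"tz": 8,"roll": -0.14},{"gripper": 0,"tx": 0,"ty": 0,"tz": 8,"roll": -0.14},{"gripper": 0,"tx": 0,"ty": 0,"tz": 8,"roll": -0.14},{"gripper": 0,"tx": 0,"ty": 0,"tz": 8,"roll": -0.14},{"gripper": 0,"tx": 0,"ty": 0,"tz": 8,"roll": -0.14},{"gripper": 0,"tx": 0,"ty": 0,"tz": 8,"roll": -0.14},{"gripper": 0,"tx": 0,"ty": 0,"tz": 8,"roll": -0.14},{"gripper": 0,"tx": 0,"ty": 0,"tz": 8,"roll": -0.14},{"gripper": 0,"tx": 0,"ty": 0,"tz": 8,"roll": -0.14},{"gripper": 0,"tx": 0,"ty": 0,"tz": 8,"roll": -0.15},{"gripper": 0,"tx": 0,"ty": 0,"tz": 0,"roll": 0}]}}

```text
time_s: 3.45
ee_pos: [0.5472, 0.0003, 0.1258]
orientation: [-3.139, -0.002, 2.192]
ft_force: [-0.2, 0.6, -0.2]
gripper_width: 0.0854
gripper_force: 0.0
```

```bash
cat >> h.py <<'E'
def togo(x,y):
    t=state();p=t["ee_pos"];a=t["orientation"][2];dx,dy=(x-p[0])*1e3,(y-p[1])*1e3
    c,q=np.cos(a),np.sin(a);print("tx %.1f ty %.1f"%(dx*c+dy*q,dx*q-dy*c),"pos",np.round(p,4),"rpy",np.round(t["orientation"],3),"w",t["gripper_width"],"F",np.round(t["ft_force"],1))
E
python3 -c "
from h import *
togo(.5484,.0012)
s=snapshot('side')
cv2.imwrite('pics/near2.png',crop(s,230,150,120,100,6))"
```

```text
tx 0.1 ty 1.5 pos [5.472e-01 3.000e-04 1.258e-01] rpy [-3.139e+00 -2.000e-03  2.192e+00] w 0.08544100185502876 F [-0.2  0.6 -0.2]
```

View pics/near2.png

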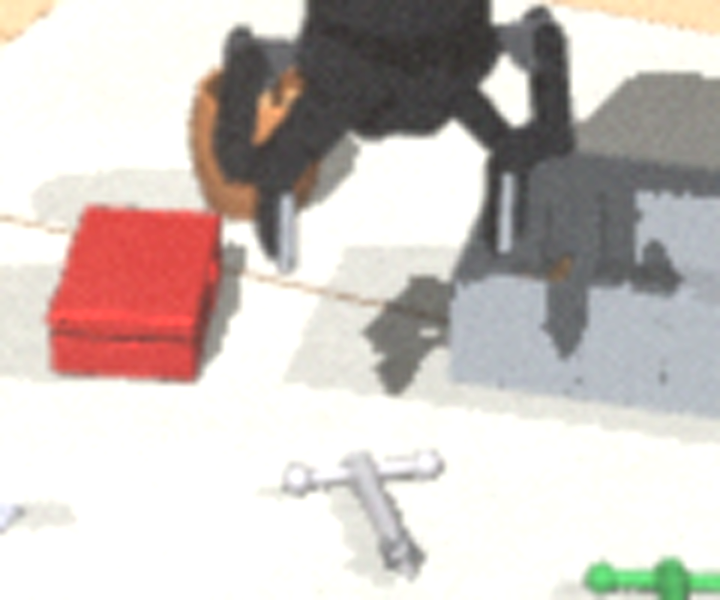

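The gripper is square to the key's shaft with fingers either side, and there is clear space around it. Now I'll descend and grip.

Emit:
{"op": "arm_command", "data": {"plan": [{"gripper": 0,"tx": 0,"ty": 1,"tz": 20,"roll": 0},{"gripper": 0,"tx": 0,"ty": 0,"tz": 25,"roll": 0},{"gripper": 0,"tx": 0,"ty": 0,"tz": 25,"roll": 0},{"gripper": 0,"tx": 0,"ty": 0,"tz": 20,"roll": 0},{"gripper": 0,"tx": 0,"ty": 0,"tz": 15,"roll": 0},{"gripper": 0,"tx": 0,"ty": 0,"tz": 10,"roll": 0},{"gripper": 0,"tx": 0,"ty": 0,"tz": 5,"roll": 0},{"gripper": 255,"tx": 0,"ty": 0,"tz": 0,"roll": 0},{"gripper": 255,"tx": 0,"ty": 0,"tz": 0,"roll": 0},{"gripper": 255,"tx": 0,"ty": 0,"tz": 0,"roll": 0},{"gripper": 255,"tx": 0,"ty": 0,"tz": 0,"roll": 0},{"gripper": 255,"tx": 0,"ty": 0,"tz": 0,"roll": 0},{"gripper": 255,"tx": 0,"ty": 0,"tz": 0,"roll": 0},{"gripper": 255,"tx": 0,"ty": 0,"tz": 0,"roll": 0},{"gripper": 255,"tx": 0,"ty": 0,"tz": 0,"roll": 0}], "force": 50}}

```text
time_s: 5.0
ee_pos: [0.5497, 0.0013, 0.0079]
orientation: [3.141, 0.0, 2.193]
ft_force: [-1.7, -0.2, 4.0]
gripper_width: 0.0085
gripper_force: 49.0
```

Emit:
{"op": "arm_command", "data": {"plan": [{"gripper": 255,"tx": 0,"ty": 0,"tz": -10,"roll": 0},{"gripper": 255,"tx": 0,"ty": 0,"tz": -25,"roll": 0},{"gripper": 255,"tx": 0,"ty": 0,"tz": -35,"roll": 0},{"gripper": 255,"tx": 0,"ty": 0,"tz": -35,"roll": 0},{"gripper": 255,"tx": 0,"ty": 0,"tz": -25,"roll": 0},{"gripper": 255,"tx": 0,"ty": 0,"tz": 0,"roll": 0},{"gripper": 255,"tx": 0,"ty": 0,"tz": 0,"roll": 0}]}}

```text
time_s: 5.7
ee_pos: [0.5491, 0.0013, 0.1373]
orientation: [3.141, 0.0, 2.193]
ft_force: [-1.2, -0.4, -1.6]
gripper_width: 0.0085
gripper_force: 48.8
```

```bash
python3 -c "
from h import *
c,a=np.array([.4816,-.2123]),.178
b=c-.024*np.array([np.cos(a),np.sin(a)]);print(b);togo(*b)
s=snapshot('side')
cv2.imwrite('pics/near3.png',crop(s,230,130,120,100,6))"
```

```text
[ 0.45797921 -0.21654948]
tx -124.0 ty -201.0 pos [0.5491 0.0013 0.1373] rpy [3.141 0.    2.193] w 0.008485311641572952 F [-1.2 -0.4 -1.6]
```

View pics/near3.png

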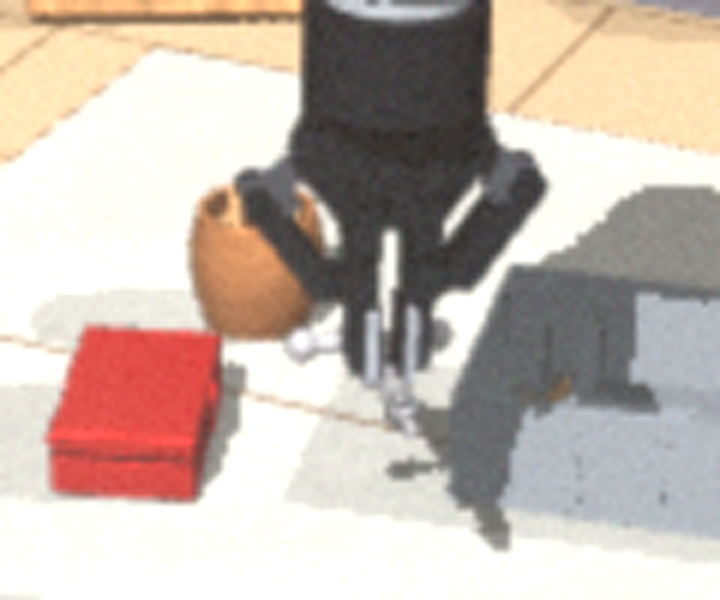

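The key is held level by the shaft, with the gear at (400,410) and the T-bar behind it. Now I'll carry it over the bay.

Emit:
{"op": "arm_command", "data": {"plan": [{"gripper": 255,"tx": -7,"ty": -12,"tz": 0,"roll": 0},{"gripper": 255,"tx": -18,"ty": -29,"tz": 0,"roll": 0},{"gripper": 255,"tx": -18,"ty": -29,"tz": 0,"roll": 0},{"gripper": 255,"tx": -18,"ty": -29,"tz": 0,"roll": 0},{"gripper": 255,"tx": -18,"ty": -29,"tz": 0,"roll": 0},{"gripper": 255,"tx": -18,"ty": -29,"tz": 0,"roll": 0},{"gripper": 255,"tx": -18,"ty": -29,"tz": 0,"roll": 0},{"gripper": 255,"tx": -9,"ty": -15,"tz": 0,"roll": 0},{"gripper": 255,"tx": 0,"ty": 0,"tz": 0,"roll": 0.11},{"gripper": 255,"tx": 0,"ty": 0,"tz": 0,"roll": 0.11},{"gripper": 255,"tx": 0,"ty": 0,"tz": 0,"roll": 0.11},{"gripper": 255,"tx": 0,"ty": 0,"tz": 0,"roll": 0.11},{"gripper": 255,"tx": 0,"ty": 0,"tz": 0,"roll": 0}]}}

```text
time_s: 7.05
ee_pos: [0.4566, -0.2166, 0.1354]
orientation: [-3.139, -0.002, 1.752]
ft_force: [0.5, -0.4, -0.9]
gripper_width: 0.0086
gripper_force: 49.0
```

```bash
python3 -c "
from h import *
togo(.458,-.2165)"
```

```text
tx -0.2 ty 1.4 pos [ 0.4566 -0.2166  0.1354] rpy [-3.139e+00 -2.000e-03  1.752e+00] w 0.008598882235735229 F [ 0.5 -0.4 -0.9]
```

Now down by 122 mm, slowing near the floor.

Emit:
{"op": "arm_command", "data": {"plan": [{"gripper": 255,"tx": 0,"ty": 0,"tz": 15,"roll": 0},{"gripper": 255,"tx": 0,"ty": 0,"tz": 25,"roll": 0},{"gripper": 255,"tx": 0,"ty": 0,"tz": 25,"roll": 0},{"gripper": 255,"tx": 0,"ty": 0,"tz": 20,"roll": 0},{"gripper": 255,"tx": 0,"ty": 0,"tz": 14,"roll": 0},{"gripper": 255,"tx": 0,"ty": 0,"tz": 8,"roll": 0},{"gripper": 255,"tx": 0,"ty": 0,"tz": 5,"roll": 0},{"gripper": 255,"tx": 0,"ty": 0,"tz": 3,"roll": 0},{"gripper": 255,"tx": 0,"ty": 0,"tz": 3,"roll": 0},{"gripper": 255,"tx": 0,"ty": 0,"tz": 2,"roll": 0},{"gripper": 255,"tx": 0,"ty": 0,"tz": 0,"roll": 0},{"gripper": 255,"tx": 0,"ty": 0,"tz": 0,"roll": 0}]}}

```text
time_s: 8.25
ee_pos: [0.4584, -0.2168, 0.0177]
orientation: [3.141, 0.001, 1.753]
ft_force: [0.3, 0.4, -2.0]
gripper_width: 0.0083
gripper_force: 48.9
```

Emit:
{"op": "arm_command", "data": {"plan": [{"gripper": 255,"tx": 0,"ty": 0,"tz": 2,"roll": 0},{"gripper": 255,"tx": 0,"ty": 0,"tz": 1,"roll": 0},{"gripper": 255,"tx": 0,"ty": 0,"tz": 1,"roll": 0},{"gripper": 255,"tx": 0,"ty": 0,"tz": 0,"roll": 0},{"gripper": 255,"tx": 0,"ty": 0,"tz": 0,"roll": 0}]}}

```text
time_s: 8.75
ee_pos: [0.4582, -0.2166, 0.0133]
orientation: [3.142, -0.0, 1.753]
ft_force: [0.8, 0.2, 0.0]
gripper_width: 0.0084
gripper_force: 48.9
```

Emit:
{"op": "arm_command", "data": {"plan": [{"gripper": 255,"tx": 0,"ty": 0,"tz": 1,"roll": 0},{"gripper": 255,"tx": 0,"ty": 0,"tz": 0,"roll": 0},{"gripper": 215,"tx": 0,"ty": 0,"tz": 0,"roll": 0},{"gripper": 180,"tx": 0,"ty": 0,"tz": 0,"roll": 0},{"gripper": 140,"tx": 0,"ty": 0,"tz": 0,"roll": 0},{"gripper": 140,"tx": 0,"ty": 0,"tz": 0,"roll": 0},{"gripper": 140,"tx": 0,"ty": 0,"tz": 0,"roll": 0},{"gripper": 140,"tx": 0,"ty": 0,"tz": -10,"roll": 0},{"gripper": 140,"tx": 0,"ty": 0,"tz": -20,"roll": 0},{"gripper": 140,"tx": 0,"ty": 0,"tz": -35,"roll": 0},{"gripper": 140,"tx": 0,"ty": 0,"tz": -45,"roll": 0},{"gripper": 100,"tx": 0,"ty": 0,"tz": -45,"roll": 0},{"gripper": 50,"tx": 0,"ty": 0,"tz": -40,"roll": 0},{"gripper": 0,"tx": 0,"ty": 0,"tz": -20,"roll": 0},{"gripper": 0,"tx": 0,"ty": 0,"tz": 0,"roll": 0}]}}

```text
time_s: 10.25
ee_pos: [0.4601, -0.2178, 0.2329]
orientation: [3.135, 0.006, 1.753]
ft_force: [-0.3, -0.8, 0.3]
gripper_width: 0.0852
gripper_force: 0.0
```

```bash
python3 -c "
from h import *
togo(.4677,.2305)"
```

```text
tx 439.5 ty 88.7 pos [ 0.4601 -0.2178  0.2329] rpy [3.135 0.006 1.753] w 0.0852373163310103 F [-0.3 -0.8  0.3]
```

Emit:
{"op": "arm_command", "data": {"plan": [{"gripper": 0,"tx": 14,"ty": 3,"tz": 0,"roll": 0},{"gripper": 0,"tx": 29,"ty": 6,"tz": 0,"roll": 0},{"gripper": 0,"tx": 34,"ty": 7,"tz": 0,"roll": 0},{"gripper": 0,"tx": 34,"ty": 7,"tz": 0,"roll": 0},{"gripper": 0,"tx": 34,"ty": 7,"tz": 0,"roll": 0},{"gripper": 0,"tx": 34,"ty": 7,"tz": 0,"roll": 0},{"gripper": 0,"tx": 34,"ty": 7,"tz": 0,"roll": 0},{"gripper": 0,"tx": 34,"ty": 7,"tz": 0,"roll": 0},{"gripper": 0,"tx": 34,"ty": 7,"tz": 0,"roll": 0},{"gripper": 0,"tx": 34,"ty": 7,"tz": 0,"roll": 0},{"gripper": 0,"tx": 34,"ty": 7,"tz": 0,"roll": 0},{"gripper": 0,"tx": 34,"ty": 7,"tz": 0,"roll": 0},{"gripper": 0,"tx": 34,"ty": 7,"tz": 0,"roll": 0},{"gripper": 0,"tx": 23,"ty": 3,"tz": 0,"roll": 0}], "force": 100}}

```text
time_s: 11.65
ee_pos: [0.4638, 0.2345, 0.2245]
orientation: [-3.137, -0.0, 1.755]
ft_force: [-0.7, -0.3, -0.1]
gripper_width: 0.0856
gripper_force: 0.0
```

Emit:
{"op": "arm_command", "data": {"plan": [{"gripper": 0,"tx": 0,"ty": 0,"tz": 2,"roll": 0.14},{"gripper": 0,"tx": 0,"ty": 0,"tz": 2,"roll": 0.14},{"gripper": 0,"tx": 0,"ty": 0,"tz": 2,"roll": 0.14},{"gripper": 0,"tx": 0,"ty": 0,"tz": 2,"roll": 0.14},{"gripper": 0,"tx": 0,"ty": 0,"tz": 2,"roll": 0.14},{"gripper": 0,"tx": 0,"ty": 0,"tz": 2,"roll": 0.14},{"gripper": 0,"tx": 0,"ty": 0,"tz": 2,"roll": 0.14},{"gripper": 0,"tx": 0,"ty": 0,"tz": 2,"roll": 0.14},{"gripper": 0,"tx": 0,"ty": 0,"tz": 2,"roll": 0.14},{"gripper": 0,"tx": 0,"ty": 0,"tz": 2,"roll": 0.14},{"gripper": 0,"tx": 0,"ty": 0,"tz": 0,"roll": 0.14},{"gripper": 0,"tx": 0,"ty": 0,"tz": 0,"roll": 0}]}}

```text
time_s: 12.85
ee_pos: [0.4641, 0.2324, 0.2047]
orientation: [3.141, 0.005, 0.214]
ft_force: [-1.0, -0.3, -0.5]
gripper_width: 0.0855
gripper_force: 0.0
```

```bash
python3 -c "
from h import *
togo(.4677,.2305)
s=snapshot('top')
a=np.hstack([crop(s,130,195,100,130,4),crop(s,336,195,100,130,4)])
cv2.imwrite('pics/t2.png',a)"
```

```text
tx 3.1 ty 2.6 pos [0.4641 0.2324 0.2047] rpy [3.141 0.005 0.214] w 0.08553034347256737 F [-1.  -0.3 -0.5]
```

View pics/t2.png

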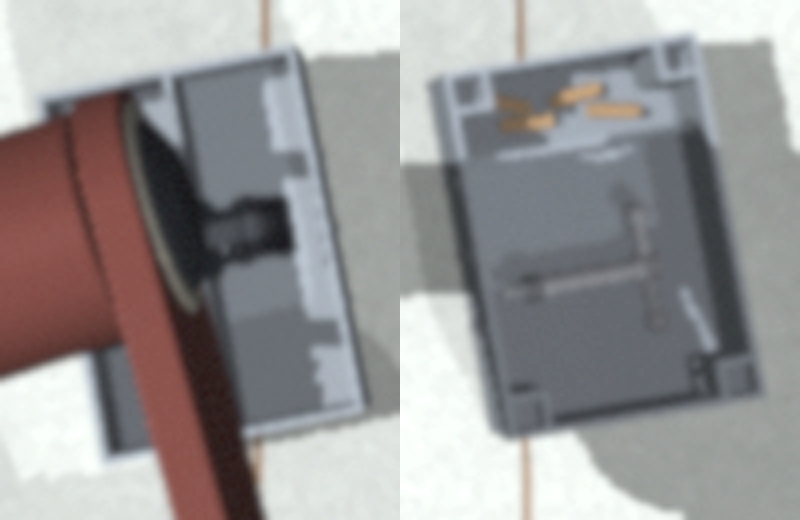

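The right crop shows the key lying flat in the large compartment, with its shaft from (505,290) to (650,268) and the T-bar clear of the walls. The sockets have not moved. Now I'll descend on the handle.

Emit:
{"op": "arm_command", "data": {"plan": [{"gripper": 0,"tx": 3,"ty": 1,"tz": 15,"roll": 0},{"gripper": 0,"tx": 0,"ty": 0,"tz": 25,"roll": 0},{"gripper": 0,"tx": 0,"ty": 0,"tz": 25,"roll": 0},{"gripper": 0,"tx": 0,"ty": 0,"tz": 25,"roll": 0},{"gripper": 0,"tx": 0,"ty": 0,"tz": 20,"roll": 0},{"gripper": 0,"tx": 0,"ty": 0,"tz": 12,"roll": 0},{"gripper": 0,"tx": 0,"ty": 0,"tz": 5,"roll": 0},{"gripper": 0,"tx": 0,"ty": 0,"tz": 0,"roll": 0},{"gripper": 100,"tx": 0,"ty": 0,"tz": 0,"roll": 0},{"gripper": 150,"tx": 0,"ty": 0,"tz": 0,"roll": 0},{"gripper": 180,"tx": 0,"ty": 0,"tz": 0,"roll": 0},{"gripper": 200,"tx": 0,"ty": 0,"tz": 0,"roll": 0},{"gripper": 255,"tx": 0,"ty": 0,"tz": 0,"roll": 0},{"gripper": 255,"tx": 0,"ty": 0,"tz": 0,"roll": 0},{"gripper": 255,"tx": 0,"ty": 0,"tz": 0,"roll": 0},{"gripper": 255,"tx": 0,"ty": 0,"tz": 0,"roll": 0}], "force": 100}}

```text
time_s: 14.5
ee_pos: [0.4695, 0.2325, 0.081]
orientation: [-3.141, -0.001, 0.213]
ft_force: [-1.2, 4.3, 3.8]
gripper_width: 0.0164
gripper_force: 98.5
```

Emit:
{"op": "arm_command", "data": {"plan": [{"gripper": 255,"tx": 0,"ty": 0,"tz": -5,"roll": 0},{"gripper": 255,"tx": 0,"ty": 0,"tz": -10,"roll": 0},{"gripper": 255,"tx": 0,"ty": 0,"tz": -15,"roll": 0},{"gripper": 255,"tx": 0,"ty": 0,"tz": -20,"roll": 0},{"gripper": 255,"tx": 0,"ty": 0,"tz": -20,"roll": 0},{"gripper": 255,"tx": 0,"ty": 0,"tz": -20,"roll": 0},{"gripper": 255,"tx": 0,"ty": 0,"tz": -20,"roll": 0},{"gripper": 255,"tx": 0,"ty": 0,"tz": -15,"roll": 0},{"gripper": 255,"tx": 0,"ty": 0,"tz": -5,"roll": 0},{"gripper": 255,"tx": 0,"ty": 0,"tz": 0,"roll": 0},{"gripper": 255,"tx": 0,"ty": 0,"tz": 0,"roll": 0}]}}

```text
time_s: 15.6
ee_pos: [0.4686, 0.2316, 0.2092]
orientation: [3.141, 0.002, 0.213]
ft_force: [-0.5, 0.3, -6.7]
gripper_width: 0.0164
gripper_force: 97.9
```

```bash
python3 -c "
from h import *
togo(.4816,-.2123);print(state()['wrist_torque'])"
```

```text
tx -81.0 ty 436.7 pos [0.4686 0.2316 0.2092] rpy [3.141e+00 2.000e-03 2.130e-01] w 0.016370674216352427 F [-0.5  0.3 -6.7]
[ 0.00135268  0.00961273 -0.00138021]
```

Emit:
{"op": "arm_command", "data": {"plan": [{"gripper": 255,"tx": -1,"ty": 7,"tz": 0,"roll": 0},{"gripper": 255,"tx": -3,"ty": 15,"tz": 0,"roll": 0},{"gripper": 255,"tx": -5,"ty": 25,"tz": 0,"roll": 0},{"gripper": 255,"tx": -5,"ty": 28,"tz": 0,"roll": 0},{"gripper": 255,"tx": -5,"ty": 28,"tz": 0,"roll": 0},{"gripper": 255,"tx": -5,"ty": 28,"tz": 0,"roll": 0},{"gripper": 255,"tx": -5,"ty": 28,"tz": 0,"roll": 0},{"gripper": 255,"tx": -5,"ty": 28,"tz": 0,"roll": 0},{"gripper": 255,"tx": -5,"ty": 28,"tz": 0,"roll": 0},{"gripper": 255,"tx": -5,"ty": 28,"tz": 0,"roll": 0},{"gripper": 255,"tx": -5,"ty": 28,"tz": 0,"roll": 0},{"gripper": 255,"tx": -5,"ty": 28,"tz": 0,"roll": 0},{"gripper": 255,"tx": -5,"ty": 28,"tz": 0,"roll": 0},{"gripper": 255,"tx": -5,"ty": 28,"tz": 0,"roll": 0},{"gripper": 255,"tx": -5,"ty": 28,"tz": 0,"roll": 0},{"gripper": 255,"tx": -5,"ty": 28,"tz": 0,"roll": 0},{"gripper": 255,"tx": -5,"ty": 18,"tz": 0,"roll": 0},{"gripper": 255,"tx": -2,"ty": 8,"tz": 0,"roll": 0.035},{"gripper": 255,"tx": 0,"ty": 0,"tz": 0,"roll": 0},{"gripper": 255,"tx": 0,"ty": 0,"tz": 0,"roll": 0}]}}

```text
time_s: 17.6
ee_pos: [0.4819, -0.2119, 0.2099]
orientation: [-3.14, 0.0, 0.178]
ft_force: [0.3, 0.8, -5.4]
gripper_width: 0.0162
gripper_force: 98.2
```

```bash
python3 -c "
from h import *
togo(.4816,-.2123);print(state()['wrist_torque'])
s=snapshot('side')
cv2.imwrite('pics/over.png',crop(s,285,95,130,100*13//10,6)[:600*13//13])
"; python3 -c "
import cv2;print(cv2.imread('pics/over.png').shape)"
```

```text
tx -0.4 ty 0.3 pos [ 0.4819 -0.2119  0.2099] rpy [-3.14   0.     0.178] w 0.016221045886208447 F [ 0.3  0.8 -5.4]
[ 0.03066119  0.01975693 -0.03683532]
(600, 780, 3)
```

View pics/over.png

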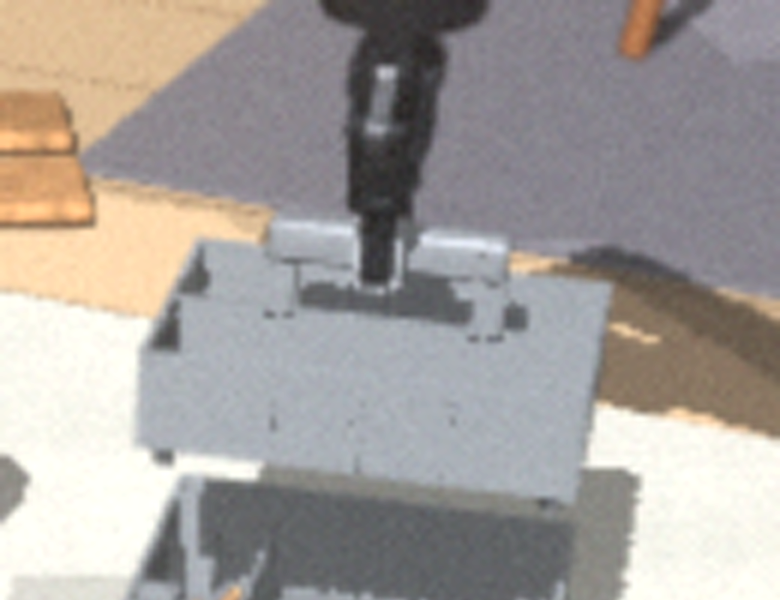

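The held tray hangs level over the lower tray. Its near-wall bottom corners are at (140,443) and (577,500) in crop pixels, with lugs at (163,455) and (545,503). For comparison, the lower tray's near-wall bottom corners in the earlier side crop are (377,318) and (724,362).

```bash
python3 - <<'E'
from h import *
s=snapshot("side")
def C(x,y,u0,v0,k):return ((x+.5)/k+u0-.5,(y+.5)/k+v0-.5)
def two(l,r,z,lab):
    l,r=plane(s,l,z),plane(s,r,z);e=l-r;n=np.linalg.norm(e);e/=n
    a=np.arctan2(e[1],e[0]);c=(l+r)/2-.07*np.array([-e[1],e[0]]);print(lab,"len",n,"yaw",a,"c",c)
two(C(140,443,285,95,6),C(577,500,285,95,6),.144,"upper")
two(C(377,318,230,150,5),C(724,362,230,150,5),.003,"lower")
# expected pixels
for nm,c,a,z in(("lowerexp",(.4816,-.2123),.178,.003),("upperexp",(.4819,-.2119),.178,.144)):
  for sx in(1,-1):
    q=np.array(c)+[np.cos(a)*.1*sx-np.sin(a)*.07,np.sin(a)*.1*sx+np.cos(a)*.07];print(nm,proj(s,[*q,z]))
print(C(140,443,285,95,6),C(577,500,285,95,6),C(377,318,230,150,5),C(724,362,230,150,5))
E
```

```text
upper len 0.19909928490359222 yaw 0.16635990585452712 c [ 0.47807622 -0.22055012]
lower len 0.19857300681427156 yaw 0.20713708238636055 c [ 0.48268066 -0.21868028]
lowerexp [303.76455916 213.68536699]
lowerexp [373.60029069 223.64824014]
upperexp [305.47956715 169.58992069]
upperexp [379.02310896 178.82779135]
(307.9166666666667, 168.41666666666669) (380.75, 177.91666666666669) (305.0, 213.2) (374.4, 222.0)
```

Emit:
{"op": "arm_command", "data": {"plan": [{"gripper": 255,"tx": 1.5,"ty": 0,"tz": 5,"roll": 0},{"gripper": 255,"tx": 1,"ty": 0,"tz": 12,"roll": 0},{"gripper": 255,"tx": 0,"ty": 0,"tz": 15,"roll": 0},{"gripper": 255,"tx": 0,"ty": 0,"tz": 15,"roll": 0},{"gripper": 255,"tx": 0,"ty": 0,"tz": 9,"roll": 0},{"gripper": 255,"tx": 0,"ty": 0,"tz": 4,"roll": 0},{"gripper": 255,"tx": 0,"ty": 0,"tz": 0,"roll": 0},{"gripper": 255,"tx": 0,"ty": 0,"tz": 0,"roll": 0},{"gripper": 255,"tx": 0,"ty": 0,"tz": 0,"roll": 0}]}}

```text
time_s: 18.6
ee_pos: [0.4853, -0.2123, 0.1513]
orientation: [3.14, -0.001, 0.178]
ft_force: [0.4, 0.2, -5.4]
gripper_width: 0.0164
gripper_force: 98.1
```

```bash
python3 -c "
from h import *
togo(.4816,-.2123)
im=np.mean([snapshot('side')['pixels'] for _ in range(5)],0).astype(np.uint8)
cv2.imwrite('pics/close.png',crop(dict(pixels=im),293,138,98,92,8)[:,:800][:600+140][138:738])
"
```

```text
tx -3.7 ty -0.7 pos [ 0.4853 -0.2123  0.1513] rpy [ 3.14e+00 -1.00e-03  1.78e-01] w 0.016386709675098077 F [ 0.4  0.2 -5.4]
```

View pics/close.png

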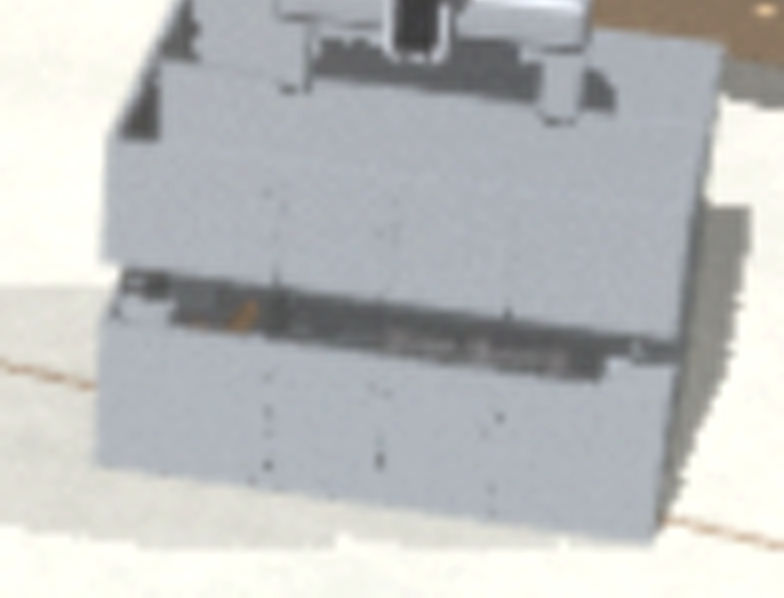

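The close crop shows these near-wall corners:
- Upper tray: bottom corners at (100,262) and (684,338).
- Lower tray: rim corners at (97,312) and (673,364), base corners at (97,465) and (656,541).

I'll convert these to a relative offset.

```bash
python3 - <<'E'
from h import *
s=snapshot("side")
C=lambda p:((p[0]+.5)/8+293-.5,(p[1]+.5)/8+155.25-.5)
def two(l,r,z,lab):
    l,r=plane(s,C(l),z),plane(s,C(r),z);e=l-r;n=np.linalg.norm(e);e/=n
    a=np.arctan2(e[1],e[0]);c=(l+r)/2-.07*np.array([-e[1],e[0]]);print(lab,"len",n.round(4),"yaw",a.round(3),"c",c.round(4))
two((100,262),(684,338),.0854,"upper bottom")
two((107,143),(700,195),.0854+.048,"upper rim")
two((97,312),(673,364),.063,"lower rim")
two((97,465),(656,541),.003,"lower base")
# edge localisation along rows: left and right silhouettes (mean of 5)
im=np.mean([snapshot('side')['pixels'] for _ in range(5)],0).mean(2)
def edge(v,u0,u1):
    r=im[v,u0:u1+1];d=np.abs(np.diff(r));i=d.argmax();w=d[max(0,i-1):i+2];return u0+max(0,i-1)+(w*np.arange(len(w))).sum()/w.sum()+.5
for v in range(172,226,3):print(v,round(edge(v,297,316),2),round(edge(v,366,392),2))
c=np.array([.4816,-.2123]);a=.178
for nm,z in(("lower",.063),("lower",.003),("up",.0854),("up",.133)):
  print(nm,z,[proj(s,[*(c+[np.cos(a)*x-np.sin(a)*.07,np.sin(a)*x+np.cos(a)*.07]),z]).round(2).tolist() for x in(.1,-.1)])
E
```

```text
upper bottom len 0.2033 yaw 0.183 c [ 0.4817 -0.218 ]
upper rim len 0.2019 yaw 0.263 c [ 0.488 -0.222]
lower rim len 0.202 yaw 0.268 c [ 0.492  -0.2289]
lower base len 0.2003 yaw 0.19 c [ 0.4817 -0.2184]
172 312.46 381.92
175 305.61 381.49
178 305.58 380.64
181 305.43 386.23
184 305.37 386.28
187 305.22 386.17
190 307.32 385.27
193 314.35 385.2
196 304.78 384.28
199 304.76 384.16
202 300.5 383.16
205 304.57 381.5
208 304.58 380.25
211 304.18 379.2
214 312.52 377.47
217 311.14 377.2
220 303.95 375.4
223 309.45 374.15
lower 0.063 [[304.54, 195.44], [375.91, 205.11]]
lower 0.003 [[303.76, 213.69], [373.6, 223.65]]
up 0.0854 [[304.84, 188.42], [376.8, 197.99]]
up 0.133 [[305.48, 173.16], [378.72, 182.46]]
```

The offset is within about 0.5 mm and the yaw within 0.01. Lowering gently now.

Emit:
{"op": "arm_command", "data": {"plan": [{"gripper": 255,"tx": 0,"ty": 0,"tz": 3,"roll": 0},{"gripper": 255,"tx": 0,"ty": 0,"tz": 3,"roll": 0},{"gripper": 255,"tx": 0,"ty": 0,"tz": 3,"roll": 0},{"gripper": 255,"tx": 0,"ty": 0,"tz": 2,"roll": 0},{"gripper": 255,"tx": 0,"ty": 0,"tz": 2,"roll": 0},{"gripper": 255,"tx": 0,"ty": 0,"tz": 2,"roll": 0},{"gripper": 255,"tx": 0,"ty": 0,"tz": 0,"roll": 0}]}}

```text
time_s: 19.85
ee_pos: [0.4846, -0.2118, 0.1349]
orientation: [-3.141, 0.001, 0.178]
ft_force: [-0.2, 1.1, -5.7]
gripper_width: 0.0166
gripper_force: 98.2
```

The lugs are already about 6 mm inside the sockets with no contact force.

Emit:
{"op": "arm_command", "data": {"plan": [{"gripper": 255,"tx": 0,"ty": 0,"tz": 1,"roll": 0},{"gripper": 255,"tx": 0,"ty": 0,"tz": 1,"roll": 0},{"gripper": 255,"tx": 0,"ty": 0,"tz": 1,"roll": 0},{"gripper": 255,"tx": 0,"ty": 0,"tz": 1,"roll": 0},{"gripper": 255,"tx": 0,"ty": 0,"tz": 1,"roll": 0},{"gripper": 255,"tx": 0,"ty": 0,"tz": 0,"roll": 0},{"gripper": 255,"tx": 0,"ty": 0,"tz": 0,"roll": 0}]}}

```text
time_s: 20.55
ee_pos: [0.4847, -0.2119, 0.1303]
orientation: [-3.141, 0.0, 0.178]
ft_force: [0.3, -0.5, -6.0]
gripper_width: 0.0164
gripper_force: 98.2
```

Emit:
{"op": "arm_command", "data": {"plan": [{"gripper": 255,"tx": 0,"ty": 0,"tz": 0.5,"roll": 0},{"gripper": 255,"tx": 0,"ty": 0,"tz": 0.5,"roll": 0},{"gripper": 255,"tx": 0,"ty": 0,"tz": 0.5,"roll": 0},{"gripper": 255,"tx": 0,"ty": 0,"tz": 0,"roll": 0},{"gripper": 255,"tx": 0,"ty": 0,"tz": 0,"roll": 0}]}}

```text
time_s: 21.05
ee_pos: [0.4849, -0.2119, 0.1291]
orientation: [3.141, -0.0, 0.178]
ft_force: [-0.9, 0.4, -3.0]
gripper_width: 0.0163
gripper_force: 98.3
```

Emit:
{"op": "arm_command", "data": {"plan": [{"gripper": 255,"tx": 0,"ty": 0,"tz": 0.5,"roll": 0},{"gripper": 255,"tx": 0,"ty": 0,"tz": 0.5,"roll": 0},{"gripper": 255,"tx": 0,"ty": 0,"tz": 0,"roll": 0},{"gripper": 255,"tx": 0,"ty": 0,"tz": 0,"roll": 0}]}}

```text
time_s: 21.45
ee_pos: [0.4848, -0.2119, 0.129]
orientation: [-3.141, 0.0, 0.178]
ft_force: [-4.7, 3.6, 3.5]
gripper_width: 0.0167
gripper_force: 99.7
```

It is seated: z = 0.129 matches the computed home height and the push force is light. I'll release and retreat.

Emit:
{"op": "arm_command", "data": {"plan": [{"gripper": 220,"tx": 0,"ty": 0,"tz": 0,"roll": 0},{"gripper": 170,"tx": 0,"ty": 0,"tz": 0,"roll": 0},{"gripper": 120,"tx": 0,"ty": 0,"tz": 0,"roll": 0},{"gripper": 60,"tx": 0,"ty": 0,"tz": 0,"roll": 0},{"gripper": 60,"tx": 0,"ty": 0,"tz": 0,"roll": 0},{"gripper": 60,"tx": 0,"ty": 0,"tz": 0,"roll": 0},{"gripper": 60,"tx": 0,"ty": 0,"tz": -10,"roll": 0},{"gripper": 60,"tx": 0,"ty": 0,"tz": -20,"roll": 0},{"gripper": 60,"tx": 0,"ty": 0,"tz": -30,"roll": 0},{"gripper": 60,"tx": 0,"ty": 0,"tz": -40,"roll": 0},{"gripper": 60,"tx": 0,"ty": 0,"tz": -40,"roll": 0},{"gripper": 60,"tx": -20,"ty": 30,"tz": 0,"roll": 0},{"gripper": 60,"tx": -20,"ty": 30,"tz": 0,"roll": 0},{"gripper": 60,"tx": -20,"ty": 30,"tz": 0,"roll": 0},{"gripper": 60,"tx": -20,"ty": 30,"tz": 0,"roll": 0},{"gripper": 60,"tx": -20,"ty": 30,"tz": 0,"roll": 0},{"gripper": 60,"tx": -20,"ty": 30,"tz": 0,"roll": 0},{"gripper": 60,"tx": 0,"ty": 0,"tz": 0,"roll": 0},{"gripper": 60,"tx": 0,"ty": 0,"tz": 0,"roll": 0}]}}

```text
time_s: 23.35
ee_pos: [0.3982, -0.4107, 0.2683]
orientation: [-3.142, -0.0, 0.176]
ft_force: [0.3, 0.9, -0.7]
gripper_width: 0.0653
gripper_force: 0.0
```

```bash
python3 - <<'E'
from h import *
s=snapshot("side");im=np.mean([snapshot('side')['pixels'] for _ in range(5)],0);g=im.mean(2)
# vertical profile of wall columns: gap shows dark rows between trays; bottom edge = wall->panel
for u in(310,325,340,355,368):
    col=g[165:232,u];print(u,[int(x) for x in col[::2]])
c=np.array([.482,-.2123]);a=.18
for nm,z in(("base",.003),("rim=underside",.063),("uprim",.063+.048)):
  print(nm,[proj(s,[*(c+[np.cos(a)*x-np.sin(a)*.07,np.sin(a)*x+np.cos(a)*.07]),z]).round(1).tolist() for x in(.1,-.1)])
print(state()["ee_pos"],state()["ft_force"])
E
```

```text
310 [163, 163, 153, 116, 87, 63, 59, 74, 120, 121, 120, 121, 122, 121, 122, 117, 120, 120, 120, 121, 120, 120, 121, 122, 123, 144, 146, 145, 150, 167, 165, 168, 164, 163]
325 [118, 119, 119, 115, 119, 119, 119, 119, 120, 120, 119, 120, 119, 121, 121, 120, 119, 120, 119, 121, 120, 119, 119, 120, 118, 121, 143, 144, 144, 149, 165, 165, 165, 167]
340 [109, 110, 68, 65, 116, 119, 120, 119, 119, 121, 120, 119, 121, 119, 120, 119, 119, 121, 121, 117, 121, 120, 118, 114, 99, 120, 123, 141, 145, 146, 165, 164, 165, 167]
355 [117, 103, 108, 68, 68, 110, 118, 118, 119, 119, 120, 120, 117, 119, 118, 118, 120, 119, 119, 120, 119, 101, 122, 120, 120, 119, 120, 121, 141, 152, 169, 170, 169, 171]
368 [153, 120, 119, 109, 76, 79, 117, 118, 118, 118, 120, 120, 121, 120, 121, 119, 121, 119, 121, 120, 120, 120, 120, 121, 120, 121, 122, 121, 122, 149, 166, 167, 167, 171]
base [[303.7, 213.7], [373.5, 223.6]]
rim=underside [[304.4, 195.4], [375.8, 205.1]]
uprim [[305.1, 180.3], [377.7, 189.6]]
[ 0.39903435 -0.40947382  0.26800582] [-0.12588475 -0.15504238 -0.74028874]
```

```bash
python3 -c "
from rig import hand_in
print(hand_in())"
```

```text
the job is handed in; nothing more can be done
None
```

The job is handed in at about 24 s: the chuck key lies flat in the lower tray's large compartment, and the handle tray was set down onto it, seated at the computed home height with no gap visible along the near wall in the final side-camera readings; I kept clear of the red box, brace, peg pot and depth gauge but did not re-measure them afterwards.

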